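# Hold the check probe in the block heater

### The job

Turn the block heater's black speed knob fully anticlockwise to its off stop. Then take the yellow-handled check probe out of its blue holder and lower it upright through the blue-ringed guide hole in the heater's metal block until the orange band on its rod is level with the hole's mouth, never letting the probe touch the heater, neither the walls of the hole nor its bottom. Finish while still holding the probe there in the gripper, hanging still and centred in the hole, and leave everything else on the bench where it is.

Things in the scene. Friction and masses are not known exactly. Their poses are not given: they have to be found in the camera images.
- heater: Block heater, fixed: white housing 280 (x) x 200 (y) x 60 mm high; on its rear a bare aluminium block 130 x 170 mm, centred 60 mm from the origin along +x, its flat top 120 mm above the bench. Green tube caps 6 mm high stand on the block 45 mm or more to each side (y) of the guide hole. Origin: centre of the underside; x points from knob to guide hole, z up. Place and yaw (to 0.3 rad) vary.
- guide_mouth (a point): Centre of the guide hole's mouth, in the plane of the block's top, 120 mm above the bench, 60 mm from the heater's origin along its +x; axes as the heater's. The hole is vertical, round, 20 mm in diameter, 60 mm deep, closed at the bottom. A flat blue ring (32 mm outside, 1.5 mm high, painted look only) surrounds it.
- speed_knob (a joint): Angle of the speed knob in rad: 0 = fully anticlockwise seen from above (off, a hard end stop), growing as it is turned clockwise, to 2.2 at the other stop. It starts between 0.7 and 1.4 and stays where it is left; light friction of 0.03 N m.
- speed_knob_grip (a point): Grip point of the black knob, on its vertical axis, 97 mm above the bench, 90 mm from the heater's origin along -x. Knob: disc 44 mm in diameter with an upright bar grip 42 long x 14 thick x 32 mm high, top 104 mm above the bench. The bar lies along this point's x axis, which turns with the knob (at joint 0 parallel to the heater's x). A white line marks the bar's -x end.
- holder: Blue block, fixed, 60 x 60 x 100 mm high, with a vertical hole 18 mm in diameter from the top centre in which the probe hangs. Origin: centre of its underside, z up. It may stand in any of three places on the robot's right.
- probe: Check probe, loose, 50 to 100 g, upright in the holder: steel rod 8 mm in diameter, 95 mm long; above it a black flange 34 mm in diameter, 5 mm thick, resting on the holder's top; then a round yellow handle 22 mm in diameter, 50 mm high (100 to 150 mm from the tip). Origin: the rod's tip; z up along the rod. At the start the tip is 5 mm, the handle's top 155 mm above the bench.
- probe_tip (a point): Lower end of the probe's rod, on its axis.
- probe_band (a point): Middle of the orange band painted on the rod, on the axis, 40 mm above the tip; the band is 12 mm long.
- probe_grip (a point): Grip point on the axis of the yellow handle, 128 mm above the tip.
- tube_rack: Yellow rack with orange-capped tubes, fixed, 70 x 100 x 88 mm high. Origin: centre of its underside. It may stand in any of three places on the robot's right.
- jar: Amber jar with black cap, loose, 50 mm in diameter, 85 mm high. Origin: centre of its underside. It may stand in any of three places on the robot's right.
- tip_box: Green box with clear lid, loose, 120 x 85 x 75 mm high, on the robot's left. Origin: centre of its underside.
- marker: Marker pen, loose, 130 x 14 x 13 mm, lying on the robot's right along its own x axis. Origin: on its underside, near its middle.
There are look-alikes about, which are no part of the job. Leave any red look-alike of the holder alone. There is more than one size of the probe; the job needs the larger.

How it is judged:
On the way, in this order (a step that is already met when the one before it is completed fails the run):
1. the speed knob is at its anticlockwise off stop (value of joint speed_knob below 0.08 rad), for 0.2 s.
2. the probe is lifted out of its holder (z of probe_tip in the frame of holder above 0.1 m), for 0.1 s.
At the end, for the whole second after the job is handed in: Knob within 0.1 rad of its off stop. Probe held by the gripper alone (over 3 N), still (under 20 mm/s) in the guide hole, touching nothing else, within 0.09 rad of vertical, tip and orange band within 4 mm of the hole's axis, band's middle within 6 mm of the mouth's height (value of joint speed_knob below 0.1 rad and horizontal distance between each of probe_tip, probe_band and guide_mouth below 0.004 m and z of probe_band in the frame of guide_mouth between -0.006 and 0.006 m and angle between probe's own z axis and vertical below 0.09 rad and linear speed of probe below 0.02 m/s and contact force between probe and the fingers above 3 N and contact force between probe and heater below 0.1 N and contact force between probe and holder below 0.1 N); the arm keeps its last pose, push and grip.
It fails at once if the probe touches the heater (walls or bottom of the hole, block, housing or knob) with more than 0.3 N (contact force between probe and heater above 0.3 N).
It fails at once if the amber jar is moved by more than 30 mm (distance of jar from where it was at the start of the episode above 0.03 m).
It fails at once if the green tip box is moved by more than 30 mm (distance of tip_box from where it was at the start of the episode above 0.03 m).
It fails at once if the marker pen is moved by more than 30 mm (distance of marker from where it was at the start of the episode above 0.03 m).
It also fails if it takes over 64 s, if anything falls off the work surface, if the arm or the gripper's body presses on something with over 40 N, if the wrist force passes 120 N, or if a joint passes its speed limit or range.

### The arm

A 6-joint arm with a two-finger parallel gripper is mounted at the origin on the work surface. World frame = base frame: x ahead of the robot, y to its left, z up, the work surface at z = 0. Lengths are in m, angles in rad, forces in N, time in s.
With the tool pointing down it reaches from about 0.35 to 0.975 m from the base axis. Payload 4.9 kg.
Tool frame: the origin (TCP) lies midway between the tips of the shut fingers; the grasp point (between the pads) lies bot.pinch_z behind it (bot.pinch_z is the distance from the TCP to the grasp point, in m); z points along the fingers, y is the line along which they close (so a half turn about z gives the same grasp; the last joint's range is limited). The gripper opens to 85 mm and grips with 20 to 120 N. Pads are 22 mm wide; open, the fingers measure 114 mm over their backs; the gripper's body (76 mm by 85 mm) begins 54 mm behind the grasp point. The pads swing forward as they close: fully open they stand 13 mm farther back than shut.
Start: joints at [1.009, 0.053, 1.613, -0, 1.476, -0.119], TCP at [0.268, 0.565, 0.205] pointing down, gripper open.
Joint ranges: [-3.01, 3.01], [-1.01, 2.22], [0.06, 2.58], [-1.02, 4.17], [0.09, 2.62], [-3.14, 3.14]. Speed limits (rad/s): [2.57, 2.57, 3.14, 3.14, 3.14, 3.14].

### API

Orientations are given as a 3x3 rotation matrix whose columns are the frame's x, y, z axes.
In Python, from cell import monitor, cams, job, bot gives the robot as it stands.
- The arm moves only by the shell command python3 -m pendant 'ROWS' [OPENING] [FORCE]. ROWS is JSON, a list of rows, each an object with "delta_pos": the shift along the tool's x, y, z in mm, a list of three; "rot": the turn, a rotation vector about the tool's x, y, z in rad, a list of three. A call has 1 to 12 rows; each row is the pose to reach, as a shift and turn from the pose commanded when the call began, along the tool's axes at that moment; what a row does not reach only later rows make up. A row lasts 1/10 s, in which the tool goes at most 50 mm and 8.59 degrees, less where a joint would pass 70% of its speed; a pose out of reach is approached as far as the arm can. A call with a gripper value outside its range is refused whole. OPENING is the finger opening in mm, from 0 to 85.4, set as the call begins (- or left out, the last holds). The fingers move at their own pace and stop on an object; FORCE is the grip in N (left out, the last holds). Time passes only in rows, so rows that repeat a pose let the fingers close. It gives the time, the measured TCP pose, the force, the opening and the grip force at its end, in the units of the state.
- monitor.state(): the state, without advancing time (a new reading comes with each control period).
- cams.capture(name): name is "scene" or "top"; returns the picture (420x560x3 uint8, blue, green, red); there is no depth.
- cams.calibration(name): a dict with "fx", "fy", "cx", "cy" (pixels), "xyz" and "orientation" of the camera in the world. Camera axes: x right, y up, looking along -z (the intrinsics and any distortion apply to the point x, -y, -z); pixel columns grow to the right and rows downward; lengths in m; the calibration is good to about 2 mm. A picture is of the moment at which its call begins. calibration takes no time and is no camera call.
- job.hand_in(): hands the job in; it is judged then, once.
Trained networks look in the newest picture that a camera, given by its name, has taken for a name from the list of things; names that differ only in an ending like _2 or _b are one class to them, and where a whole thing is asked for, a point or a joint stands for the part that bears it (a point fixed in the world has none). Each returns a list of dicts, best first, with "confidence" (0 to 1); they miss things now and then, are a little off and sometimes report something else, mostly with a low value. They report only what shows in the picture. A call takes as long as a camera call. They do not tell look-alikes from the thing itself.
- cams.spot_in(camera, thing): "box" ([centre column, centre row, width, height] in pixels, round what is visible of it).
The state is a dict: "time": time; "joint_pos": joint angles; "joint_velocities": joint speeds; "effort": joint torques, N m; "eef_pos": TCP position; "tcp_rot": TCP orientation; "contact_force": force on the tool from outside, world axes, zero at the start; "moment": the same for the moment, N m; "opening": finger opening in m; "finger_force": force on a finger pad.
Only numpy, scipy, OpenCV 4.12 (cv2) and the standard library are available. Lean on these libraries where they do the work, as an engineer would, in place of code of your own. Each camera call takes 0.05 s, during which the arm holds its last target. There are 200 camera calls.

## Working session

There is one attempt and no reset: what is moved stays moved. The work goes in short steps, Python scripts to look and compute and a shell command to move; the robot and the scene stay as the last step left them, time stands still between calls to the robot, and variables do not carry over. Pictures are saved under pics/ and viewed, at most 10 in all, crops included, and the job is handed in when it is done.

```bash
ls; mkdir -p pics; python3 - <<'E'
from cell import monitor,cams,job,bot
import cv2
s=monitor.state();print(s,bot.pinch_z)
for n in("scene","top"):
    cv2.imwrite(f"pics/{n}0.png",cams.capture(n));print(n,cams.calibration(n))
    for t in("holder","probe","speed_knob","heater","tube_rack","jar","marker","tip_box"):
        for d in cams.spot_in(n,t)[:3]: print(n,t,[round(float(v)) for v in d["box"]],round(d["confidence"],2))
E
```

```text
pics
{'time': 0.0, 'joint_pos': array([ 1.00903272e+00,  5.33928582e-02,  1.61432941e+00,  1.21579514e-05,
        1.47602378e+00, -1.18981860e-01]), 'joint_velocities': array([ 5.82275815e-04, -4.80371559e-04,  1.69193794e-03,  1.25541482e-03,
       -1.19109842e-03,  3.08275197e-05]), 'effort': array([-1.34609845e-04, -3.93706441e+01, -3.70163512e+01, -1.95957437e-04,
        7.59706367e-03,  5.73591990e-06]), 'eef_pos': array([0.26739455, 0.56413695, 0.20411963]), 'tcp_rot': array([[-9.03562654e-01,  4.28454421e-01, -1.15731200e-03],
       [ 4.28455900e-01,  9.03560869e-01, -1.81600613e-03],
       [ 2.67625982e-04, -2.13673248e-03, -9.99997681e-01]]), 'contact_force': array([ 1.05469725,  0.98422758, -0.36715987]), 'moment': array([-0.05638071, -0.03853905, -0.01194006]), 'finger_force': 0.0, 'opening': 0.08517676556468613} 0.0187
scene {'fx': 409.3101956129244, 'fy': 409.3101956129244, 'cx': 278.7048992258805, 'cy': 211.996315162696, 'xyz': array([ 1.1112625 , -0.47343545,  0.67243723]), 'orientation': array([[ 0.63775096, -0.4602314 ,  0.61762511],
       [ 0.7702099 ,  0.3736
[... 438 characters left out ...]
.413960273645, 'cx': 277.487877073186, 'cy': 211.72251841570764, 'xyz': array([0.4234459 , 0.05503517, 1.07572011]), 'orientation': array([[ 0.01881393,  0.99444727, -0.10354059],
       [-0.99960024,  0.02089453,  0.01904657],
       [ 0.02110425,  0.10314086,  0.99444285]])}
top holder [367, 175, 30, 29] 0.96
top holder [237, 199, 85, 115] 0.71
top holder [322, 175, 33, 37] 0.66
top probe [394, 174, 17, 5] 0.61
top probe [370, 171, 17, 19] 0.49
top speed_knob [234, 232, 18, 16] 0.6
top heater [238, 198, 82, 115] 0.95
top tube_rack [359, 237, 48, 33] 0.6
top jar [418, 219, 32, 22] 0.68
top marker [396, 275, 17, 45] 0.56
top tip_box [130, 212, 44, 48] 0.73
top tip_box [369, 175, 10, 17] 0.73
```

View pics/top0.png

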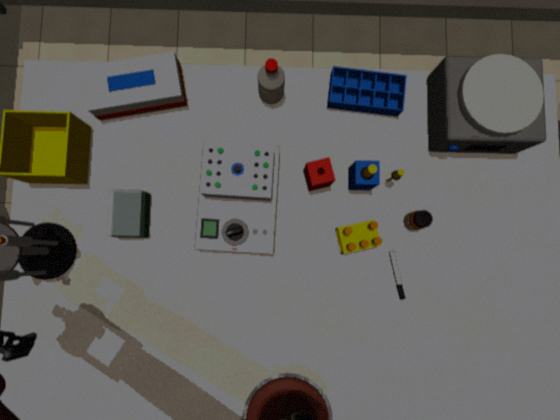

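View pics/scene0.png

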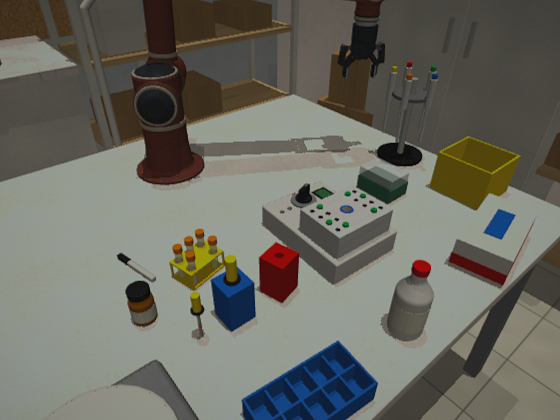

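```bash
cat > h.py <<'E'
import numpy as np,cv2
from cell import monitor,cams,job,bot
def ray(n,px):
    c=cams.calibration(n);d=c["orientation"]@np.array([(px[0]-c["cx"])/c["fx"],-(px[1]-c["cy"])/c["fy"],-1]);return c["xyz"],d
def at(n,px,z):
    o,d=ray(n,px);return (o+d*(z-o[2])/d[2])[:2]
def proj(n,p):
    c=cams.calibration(n);q=c["orientation"].T@(np.array(p)-c["xyz"]);return np.array([c["cx"]+c["fx"]*q[0]/-q[2],c["cy"]+c["fy"]*q[1]/q[2]])
def hsv(im,lo,hi,roi):
    x0,y0,x1,y1=roi;m=cv2.inRange(cv2.cvtColor(im,cv2.COLOR_BGR2HSV),lo,hi);k=np.zeros_like(m);k[y0:y1,x0:x1]=m[y0:y1,x0:x1];return k
def blob(m):
    n,l,s,c=cv2.connectedComponentsWithStats(m);i=1+np.argmax(s[1:,4]);return c[i],s[i]
E
python3 - <<'E'
from h import *
t=cv2.imread("pics/top0.png");s=cv2.imread("pics/scene0.png")
B=((95,80,30),(130,255,255));Y=((22,120,60),(35,255,255))
for n,im,rb,rh in(("top",t,(225,158,250,182),(360,160,382,182)),("scene",s,(335,198,360,220),(220,250,245,290))):
    c,st=blob(hsv(im,*B,rb));bx=(st[0]+st[2]/2-.5,st[1]+st[3]/2-.5);print(n,"ring",c,st,at(n,c,.1205),at(n,bx,.1205))
    c,st=blob(hsv(im,*Y,rh));print(n,"handle",c,st,at(n,c,.155),at(n,(c[0],c[1]),.13))
a=cv2.resize(t[140:258,190:285],None,fx=5,fy=5,interpolation=cv2.INTER_CUBIC)
b=cv2.resize(t[150:205,300:420],None,fx=2.7,fy=2.7,interpolation=cv2.INTER_CUBIC)
o=np.zeros((600,800,3),np.uint8);o[:590,:475]=a;o[:b.shape[0],476:476+b.shape[1]]=b
k=cv2.resize(s[175:210,285:325],None,fx=8,fy=8,interpolation=cv2.INTER_CUBIC);o[200:480,476:796]=k
cv2.imwrite("pics/c1.png",cv2.convertScaleAbs(o,alpha=1.6))
E
```

```text
top ring [237.09473684 168.55789474] [231 163  13  12  95] [0.62614296 0.13675278] [0.6262804  0.13698637]
top handle [371.66153846 168.86153846] [367 165  10   9  65] [ 0.62547977 -0.18256973] [ 0.63096553 -0.18902134]
scene ring [346.05769231 208.73076923] [340 205  13   8  52] [0.62424246 0.13642543] [0.62353534 0.13699433]
scene handle [229.18126888 266.41691843] [220 250  17  32 331] [ 0.64338358 -0.1972539 ] [ 0.62077799 -0.18391018]
```

View pics/c1.png

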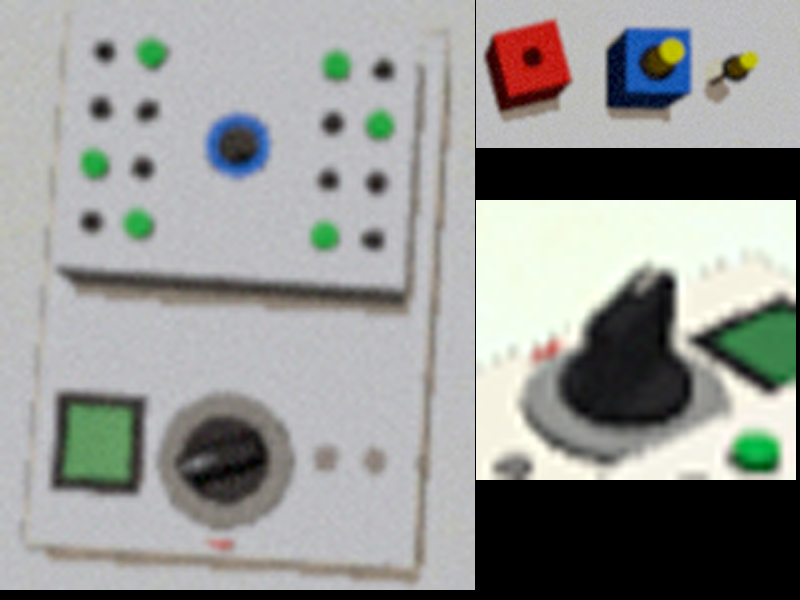

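```bash
python3 - <<'E'
from h import *
t=cv2.imread("pics/top0.png");s=cv2.imread("pics/scene0.png")
Y=((22,120,60),(35,255,255));B=((95,80,30),(130,255,255))
c,st=blob(hsv(s,*Y,(224,250,245,290)));print("scene handle",c,st,at("scene",c,.130))
print("top handle top",at("top",(372.4,168.2),.155))
print("holder top",at("top",(366.5,171),.1))
for n,im,roi in(("top",t,(345,158,385,192)),("scene",s,(208,262,260,330))):
    c,st=blob(hsv(im,*B,roi));print(n,"holder blob",c,st)
# predicted for candidate holder
for p in[(.6265,-.1845),(.6235,-.184)]:
  for n in("top","scene"):
    q=np.array([proj(n,(p[0]+a,p[1]+b,z)) for a in(-.03,.03) for b in(-.03,.03) for z in(0,.1)]);
    print(p,n,"handletop",proj(n,(*p,.155)),"mid",proj(n,(*p,.13)))
g=at("top",(237.1,168.6),.1205);k=at("top",(234.8,231.6),.065);e=at("top",(190+265/5-.4,140+448/5-.4),.104);w=at("top",(190+183/5-.4,140+466/5-.4),.104)
print("guide",g,"knob",k,g-k,np.linalg.norm(g-k),"yaw",np.arctan2(*(g-k)[::-1]),"bar yaw",np.arctan2(*(e-w)[::-1]),"barcentre",(e+w)/2,np.linalg.norm(e-w))
# housing edges: fit right/left edges at z=.06 and block front edge z=.12
f=lambda x,y,z:at("top",(190+x/5-.4,140+y/5-.4),z)
for a,b,z in[((60,268),(405,290),.12),((67,10),(60,268),.12),((28,545),(415,572),.06),((447,30),(418,572),.06)]:
    v=f(*b,z)-f(*a,z);print(np.arctan2(v[1],v[0])%(np.pi/2),np.linalg.norm(v))
E
```

```text
scene handle [230.4822695  267.74113475] [224 255  13  27 282] [ 0.62529121 -0.18401766]
top handle top [ 0.62710616 -0.18432768]
holder top [ 0.63182059 -0.18379121]
top holder blob [364.4610052  174.65164645] [349 160  31  30 577]
scene holder blob [233.71567044 300.09693053] [ 211  267   44   63 1857]
(0.6265, -0.1845) top handletop [372.47425737 168.45458634] mid [369.81166946 170.63416489]
(0.6265, -0.1845) scene handletop [229.78534177 258.39895397] mid [230.63215561 268.20459195]
(0.6235, -0.184) top handletop [372.27044456 169.70190373] mid [369.6122208 171.8500948]
(0.6235, -0.184) scene handletop [229.09603826 257.42272171] mid [229.95376247 267.22028664]
guide [0.6260394 0.136737 ] knob [0.47594717 0.14255196] [ 0.15009223 -0.00581496] 0.15020483090392447 yaw -0.038723212859407094 bar yaw -1.3337627575357642 barcentre [0.47536323 0.1401701 ] 0.040615757133840365
1.528290348739279 0.16646338052379614
0.011590912525099473 0.12724765176255148
1.5203059598589486 0.1956876040203176
1.5369674626824361 0.28089254977111544
```

```bash
cat > d.py <<'E'
import sys
from h import *
x,y,z,a=map(float,sys.argv[1:5]);s=monitor.state();R=s["tcp_rot"]
d=R.T@(np.array([x,y,z])-s["eef_pos"])*1000;ya=np.arctan2(R[1,1],R[0,1])
print("t",s["time"],"pos",s["eef_pos"].round(4),"yang",ya.round(3),"op",s["opening"].round(4),"ff",s["finger_force"],"F",s["contact_force"].round(1),"j",s["joint_pos"].round(2))
print("delta",d.round(1),"rotz",round((ya-a+np.pi)%(2*np.pi)-np.pi,3),"tilt",R[:,2].round(4))
E
python3 d.py .4757 .142 .200 .24
```

```text
Traceback (most recent call last):
  File "d.py", line 5, in <module>
    print("t",s["time"],"pos",s["eef_pos"].round(4),"yang",ya.round(3),"op",s["opening"].round(4),"ff",s["finger_force"],"F",s["contact_force"].round(1),"j",s["joint_pos"].round(2))
                                                                            ^^^^^^^^^^^^^^^^^^
AttributeError: 'float' object has no attribute 'round'
```

```bash
sed -i 's/s\["opening"\].round(4)/round(s["opening"],4)/' d.py; python3 d.py .4757 .142 .200 .24
```

```text
t 0.9 pos [0.2678 0.5647 0.2054] yang 1.128 op 0.0857 ff 0.0 F [ 0.   0.3 -0.6] j [ 1.01  0.05  1.61 -0.    1.48 -0.12]
delta [-369.  -292.8    5.4] rotz 0.888 tilt [-0.e+00 -1.e-04 -1.e+00]
```

```bash
python3 -m pendant '[{"delta_pos":[-369,-293,5],"rot":[0,0,0.888]},{"delta_pos":[-369,-293,5],"rot":[0,0,0.888]},{"delta_pos":[-369,-293,5],"rot":[0,0,0.888]},{"delta_pos":[-369,-293,5],"rot":[0,0,0.888]},{"delta_pos":[-369,-293,5],"rot":[0,0,0.888]},{"delta_pos":[-369,-293,5],"rot":[0,0,0.888]},{"delta_pos":[-369,-293,5],"rot":[0,0,0.888]},{"delta_pos":[-369,-293,5],"rot":[0,0,0.888]},{"delta_pos":[-369,-293,5],"rot":[0,0,0.888]},{"delta_pos":[-369,-293,5],"rot":[0,0,0.888]},{"delta_pos":[-369,-293,5],"rot":[0,0,0.888]},{"delta_pos":[-369,-293,5],"rot":[0,0,0.888]}]' 45 40; python3 d.py .4757 .142 .079 .24
```

```text
time: 2.1
eef_pos: [0.4756, 0.1419, 0.2004]
tcp_rot: [[-0.237, 0.972, -0.0], [0.972, 0.237, 0.001], [0.001, -0.0, -1.0]]
contact_force: [0.3, -0.5, 0.0]
opening: 0.0449
finger_force: 0.0
t 2.1 pos [0.4756 0.1419 0.2004] yang 0.239 op 0.0449 ff 0.0 F [ 0.3 -0.5  0. ] j [ 0.14 -0.26  1.91  0.    1.49 -0.1 ]
delta [ -0.    0.2 121.4] rotz -0.001 tilt [-3.e-04  5.e-04 -1.e+00]
```

Accurate. Descend, close, and turn anticlockwise (−z rotation).

```bash
python3 -m pendant '[{"delta_pos":[0,0,45],"rot":[0,0,0]},{"delta_pos":[0,0,80],"rot":[0,0,0]},{"delta_pos":[0,0,105],"rot":[0,0,0]},{"delta_pos":[0,0,121],"rot":[0,0,0]},{"delta_pos":[0,0,121],"rot":[0,0,0]},{"delta_pos":[0,0,121],"rot":[0,0,0]}]' 45 40; python3 -m pendant '[{"delta_pos":[0,0,0],"rot":[0,0,0]},{"delta_pos":[0,0,0],"rot":[0,0,0]},{"delta_pos":[0,0,0],"rot":[0,0,0]},{"delta_pos":[0,0,0],"rot":[0,0,0]},{"delta_pos":[0,0,0],"rot":[0,0,0]},{"delta_pos":[0,0,0],"rot":[0,0,0]}]' 0 40; python3 d.py .4757 .142 .079 1.53
```

```text
time: 2.7
eef_pos: [0.4754, 0.143, 0.0798]
tcp_rot: [[-0.24, 0.971, 0.0], [0.971, 0.24, 0.0], [0.0, 0.0, -1.0]]
contact_force: [0.9, -0.2, 0.4]
opening: 0.0452
finger_force: 0.0
time: 3.3
eef_pos: [0.4757, 0.1418, 0.0795]
tcp_rot: [[-0.238, 0.971, 0.0], [0.971, 0.238, 0.0], [-0.0, 0.0, -1.0]]
contact_force: [0.7, -0.9, -0.0]
opening: -0.0002
finger_force: 0.0
t 3.3 pos [0.4757 0.1418 0.0795] yang 0.24 op -0.0002 ff 0.0 F [ 0.7 -0.9 -0. ] j [ 0.14 -0.15  2.02  0.    1.26 -0.1 ]
delta [0.2 0.1 0.5] rotz -1.29 tilt [ 1.e-04  0.e+00 -1.e+00]
```

```bash
python3 - <<'E'
from h import *
s=cams.capture("scene");t=cams.capture("top")
a=cv2.resize(s[140:240,250:350],None,fx=4,fy=4,interpolation=cv2.INTER_CUBIC)
b=cv2.resize(t[180:280,185:285],None,fx=4,fy=4,interpolation=cv2.INTER_CUBIC)
cv2.imwrite("pics/c2.png",cv2.convertScaleAbs(np.hstack([a,b]),alpha=1.6))
E
```

```text
(no output)
```

View pics/c2.png

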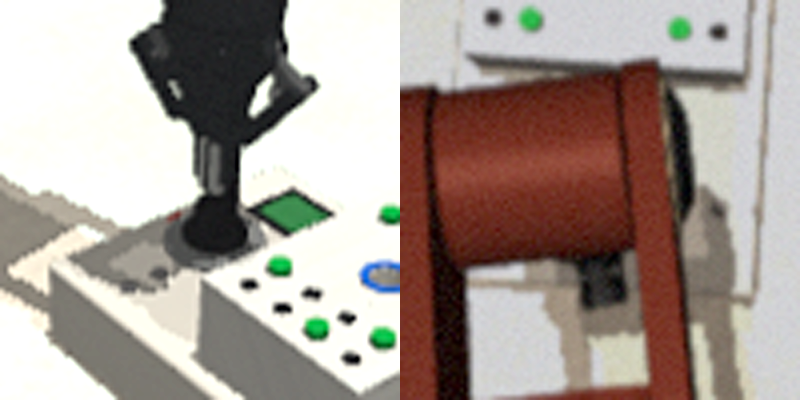

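```bash
python3 - <<'E'
from h import *
for z in(.06,.072,.0795,.104): print(z,proj("scene",(.4757,.142,z)),proj("top",(.4757,.142,z)))
s=monitor.state();print(s["opening"],s["finger_force"],s["contact_force"],s["moment"])
s=cams.capture("scene")
a=s[170:215,280:330];b=cv2.imread("pics/scene0.png")[170:215,280:330]
cv2.imwrite("pics/c3.png",cv2.convertScaleAbs(cv2.resize(np.hstack([b,a]),None,fx=8,fy=8,interpolation=cv2.INTER_CUBIC),alpha=2.5))
E
```

```text
0.06 [303.23073398 200.84597201] [235.18268566 231.80735761]
0.072 [303.42700852 197.06288587] [234.77976056 231.55316754]
0.0795 [303.55101514 194.67272481] [234.5230217  231.39120079]
0.104 [303.96343836 186.72348875] [233.65682947 230.84475317]
-0.00019869978602240115 0.0 [-1.30290972  0.65348538  0.23817071] [ 0.0430644  -0.00177929 -0.05918833]
```

View pics/c3.png

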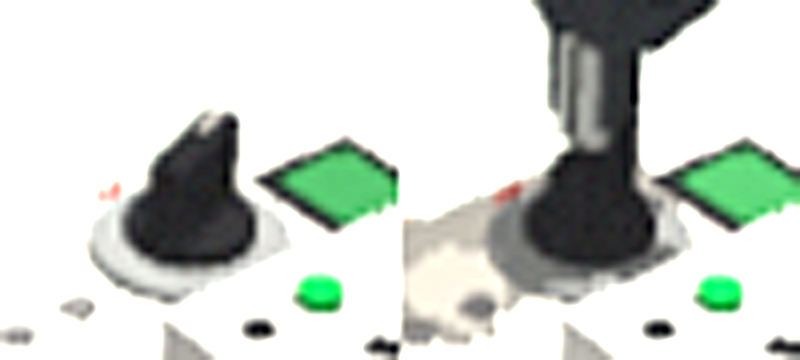

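```bash
python3 -m pendant '[{"delta_pos":[0,0,0],"rot":[0,0,-0.14]},{"delta_pos":[0,0,0],"rot":[0,0,-0.28]},{"delta_pos":[0,0,0],"rot":[0,0,-0.42]},{"delta_pos":[0,0,0],"rot":[0,0,-0.56]},{"delta_pos":[0,0,0],"rot":[0,0,-0.7]},{"delta_pos":[0,0,0],"rot":[0,0,-0.84]},{"delta_pos":[0,0,0],"rot":[0,0,-0.98]},{"delta_pos":[0,0,0],"rot":[0,0,-1.12]},{"delta_pos":[0,0,0],"rot":[0,0,-1.24]},{"delta_pos":[0,0,0],"rot":[0,0,-1.3]},{"delta_pos":[0,0,0],"rot":[0,0,-1.3]}]' 0 40;python3 d.py .4757 .142 .079 1.53;  python3 - <<'E'
from h import *
print(monitor.state()["moment"])
s=cams.capture("scene")
a=s[170:215,280:330];b=cv2.imread("pics/scene0.png")[170:215,280:330]
cv2.imwrite("pics/c4.png",cv2.convertScaleAbs(cv2.resize(np.hstack([b,a]),None,fx=8,fy=8,interpolation=cv2.INTER_CUBIC),alpha=2.5))
E
```

```text
time: 4.55
eef_pos: [0.4756, 0.1418, 0.0794]
tcp_rot: [[-1.0, 0.031, -0.0], [0.031, 1.0, -0.0], [0.0, -0.0, -1.0]]
contact_force: [-0.7, 0.4, 1.1]
opening: -0.0001
finger_force: 0.0
t 4.55 pos [0.4756 0.1418 0.0794] yang 1.54 op -0.0001 ff 0.0 F [-0.7  0.4  1.1] j [ 0.14 -0.15  2.02 -0.    1.26 -1.4 ]
delta [-0.1  0.2  0.4] rotz 0.01 tilt [-1.e-04 -0.e+00 -1.e+00]
[-0.02411963 -0.01198691  0.00878353]
```

View pics/c4.png

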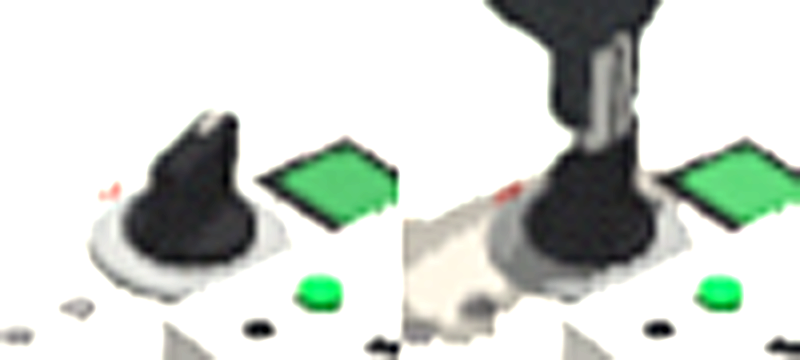

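```bash
python3 -m pendant '[{"delta_pos":[0,0,0],"rot":[0,0,0]},{"delta_pos":[0,0,0],"rot":[0,0,0]},{"delta_pos":[0,0,0],"rot":[0,0,0]},{"delta_pos":[0,0,-40],"rot":[0,0,0]},{"delta_pos":[0,0,-80],"rot":[0,0,0]},{"delta_pos":[0,0,-120],"rot":[0,0,0]},{"delta_pos":[130,0,-120],"rot":[0,0,0]},{"delta_pos":[130,0,-120],"rot":[0,0,0]},{"delta_pos":[130,0,-120],"rot":[0,0,0]},{"delta_pos":[130,0,-120],"rot":[0,0,0]}]' 45 40;  python3 - <<'E'
from h import *
s=cams.capture("scene");t=cams.capture("top")
a=cv2.resize(s[100:220,240:340],(400,480),interpolation=cv2.INTER_CUBIC);b=cv2.resize(t[200:260,200:260],(400,400),interpolation=cv2.INTER_CUBIC)
o=np.zeros((480,800,3),np.uint8);o[:,:400]=a;o[:400,400:]=b
cv2.imwrite("pics/c5.png",cv2.convertScaleAbs(o,alpha=2))
E
python3 d.py .4757 .142 .079 1.53
```

```text
time: 5.6
eef_pos: [0.3436, 0.1462, 0.1994]
tcp_rot: [[-1.0, 0.03, 0.002], [0.03, 1.0, 0.001], [-0.002, 0.001, -1.0]]
contact_force: [0.8, 0.2, 0.2]
opening: 0.0451
finger_force: 0.0
t 5.7 pos [0.3459 0.146  0.1998] yang 1.54 op 0.0453 ff 0.0 F [ 0.3 -0.4  0.6] j [ 0.2  -0.61  2.16 -0.    1.59 -1.34]
delta [-129.6   -0.   121. ] rotz 0.01 tilt [ 2.e-03  2.e-04 -1.e+00]
```

View pics/c5.png

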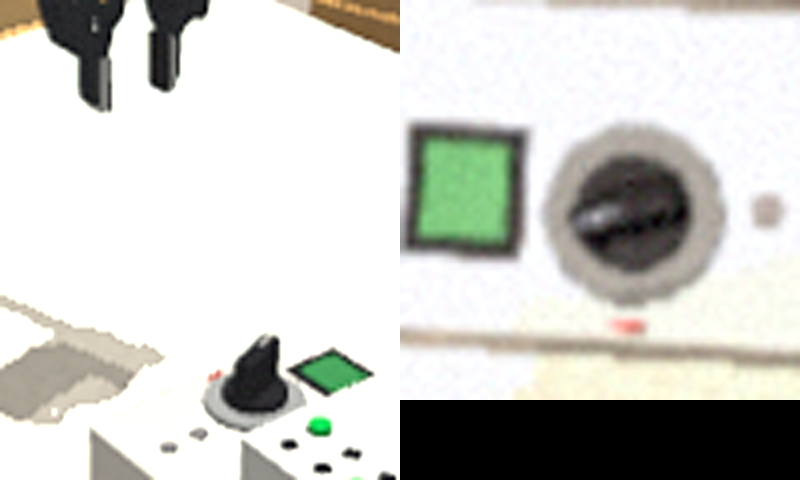

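```bash
python3 - <<'E'
from h import *
for z in(.19,.2,.21,.22,.23,.24): print(z,proj("scene",(.345,.146,z)),proj("scene",(.345,.146+.028,z)),proj("scene",(.345,.146-.028,z)))
print(proj("scene",(.4757,.142,.104)))
E
```

```text
0.19 [273.01111939 137.82902863] [281.15600363 134.89545684] [264.64485792 140.84233464]
0.2 [273.00675549 134.34878879] [281.19607542 131.44552903] [264.59360466 137.33140059]
0.21 [273.00234312 130.82989987] [281.23658627 127.95780121] [264.5417744  133.78094074]
0.22 [272.99788149 127.27171445] [281.27754342 124.43164869] [264.48935734 130.19028386]
0.23 [272.99336975 123.67357059] [281.31895431 120.86643298] [264.43634345 126.55874341]
0.24 [272.98880705 120.03479139] [281.36082651 117.26150133] [264.38272249 122.88561715]
[303.96343836 186.72348875]
```

```bash
python3 - <<'E'
from h import *
t=cv2.imread("pics/top0.png");s=cv2.imread("pics/scene0.png")
def crop(im,x0,y0,f):return cv2.resize(im[y0:y0+400//f,x0:x0+400//f],None,fx=f,fy=f,interpolation=cv2.INTER_CUBIC)
A=cv2.convertScaleAbs(crop(t,0,310,5),alpha=2);B=cv2.convertScaleAbs(crop(s,325,5,4),alpha=2)
P=np.array([.268,.565]);yd=np.array([np.cos(1.128),np.sin(1.128)])
for z,c in((.218,(0,255,0)),(.243,(0,0,255))):
  for k in(-.043,.043):
    p=(*(P+k*yd),z)
    q=proj("top",p);cv2.circle(A,(int(q[0]*5),int((q[1]-310)*5)),3,c,-1)
    q=proj("scene",p);cv2.circle(B,(int((q[0]-325)*4),int((q[1]-5)*4)),3,c,-1)
o=np.zeros((400,800,3),np.uint8);o[:A.shape[0],:A.shape[1]]=A;o[:,400:]=B
cv2.imwrite("pics/c6.png",o)
E
```

```text
(no output)
```

View pics/c6.png

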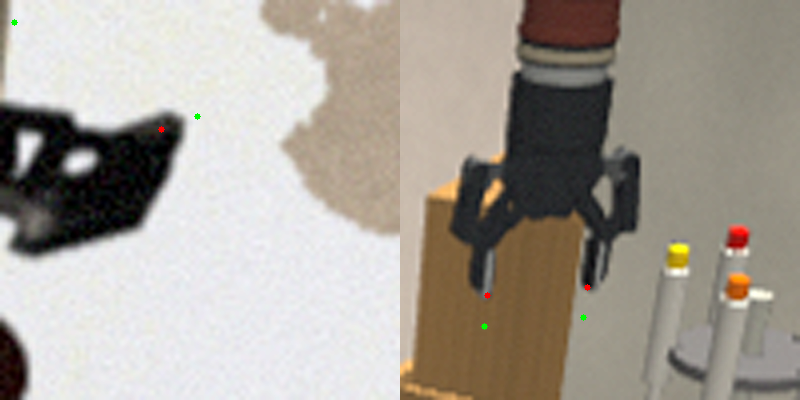

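```bash
python3 d.py .4757 .142 .16 .24; python3 -m pendant '[{"delta_pos":[-130,0,0],"rot":[0,0,1.3]},{"delta_pos":[-130,0,0],"rot":[0,0,1.3]},{"delta_pos":[-130,0,0],"rot":[0,0,1.3]},{"delta_pos":[-130,0,0],"rot":[0,0,1.3]},{"delta_pos":[-130,0,0],"rot":[0,0,1.3]},{"delta_pos":[-130,0,0],"rot":[0,0,1.3]},{"delta_pos":[-130,0,0],"rot":[0,0,1.3]},{"delta_pos":[-130,0,0],"rot":[0,0,1.3]},{"delta_pos":[-130,0,0],"rot":[0,0,1.3]},{"delta_pos":[-130,0,40],"rot":[0,0,1.3]},{"delta_pos":[-130,0,80],"rot":[0,0,1.3]},{"delta_pos":[-130,0,100],"rot":[0,0,1.3]}]' 45 40; python3 d.py .4757 .142 .054 .24
```

```text
t 5.7 pos [0.3459 0.146  0.1998] yang 1.54 op 0.0453 ff 0.0 F [ 0.3 -0.4  0.6] j [ 0.2  -0.61  2.16 -0.    1.59 -1.34]
delta [-129.8    0.    40. ] rotz 1.3 tilt [ 2.e-03  2.e-04 -1.e+00]
time: 6.9
eef_pos: [0.4744, 0.1412, 0.095]
tcp_rot: [[-0.237, 0.972, -0.006], [0.972, 0.237, -0.001], [0.0, -0.006, -1.0]]
contact_force: [-0.0, 0.2, 0.3]
opening: 0.0449
finger_force: 0.0
t 6.9 pos [0.4744 0.1412 0.095 ] yang 0.239 op 0.0449 ff 0.0 F [-0.   0.2  0.3] j [ 0.14 -0.16  2.01 -0.    1.3  -0.1 ]
delta [ 0.5  1.7 41. ] rotz -0.001 tilt [-5.9e-03 -9.0e-04 -1.0e+00]
```

```bash
python3 -m pendant '[{"delta_pos":[0,0,0],"rot":[0,0,0]},{"delta_pos":[0,0,0],"rot":[0,0,0]}]'; python3 d.py .4757 .142 .054 .24;python3 -m pendant '[{"delta_pos":[0,0,12],"rot":[0,0,0]},{"delta_pos":[0,0,24],"rot":[0,0,0]},{"delta_pos":[0,0,35],"rot":[0,0,0]},{"delta_pos":[0,0,35],"rot":[0,0,0]}]'; python3 -m pendant '[{"delta_pos":[0,0,0],"rot":[0,0,0]},{"delta_pos":[0,0,0],"rot":[0,0,0]},{"delta_pos":[0,0,0],"rot":[0,0,0]},{"delta_pos":[0,0,0],"rot":[0,0,0]},{"delta_pos":[0,0,0],"rot":[0,0,0]},{"delta_pos":[0,0,0],"rot":[0,0,0]}]' 0 40;python3 d.py .4757 .142 .054 .24
```

```text
time: 7.1
eef_pos: [0.4765, 0.1417, 0.0994]
tcp_rot: [[-0.237, 0.971, -0.001], [0.971, 0.237, -0.0], [-0.0, -0.001, -1.0]]
contact_force: [-1.4, 0.6, 0.7]
opening: 0.0452
finger_force: 0.0
t 7.1 pos [0.4765 0.1417 0.0994] yang 0.239 op 0.0452 ff 0.0 F [-1.4  0.6  0.7] j [ 0.14 -0.17  2.01 -0.    1.3  -0.1 ]
delta [ 0.5 -0.7 45.4] rotz -0.001 tilt [-6.e-04 -2.e-04 -1.e+00]
time: 7.5
eef_pos: [0.4741, 0.1416, 0.0622]
tcp_rot: [[-0.238, 0.971, -0.004], [0.971, 0.238, -0.001], [0.0, -0.004, -1.0]]
contact_force: [-0.4, -0.6, -0.7]
opening: 0.045
finger_force: 0.0
time: 8.1
eef_pos: [0.4767, 0.1419, 0.0652]
tcp_rot: [[-0.238, 0.971, 0.003], [0.971, 0.238, 0.0], [-0.0, 0.003, -1.0]]
contact_force: [4.2, -0.0, 0.7]
opening: 0.0129
finger_force: 44.9
t 8.1 pos [0.4767 0.1419 0.0652] yang 0.24 op 0.0129 ff 44.94449436664581 F [ 4.2 -0.   0.7] j [ 0.14 -0.13  2.03 -0.    1.23 -0.1 ]
delta [ 0.3 -1.  11.2] rotz -0.0 tilt [ 2.6e-03  3.0e-04 -1.0e+00]
```

```bash
python3 -m pendant '[{"delta_pos":[0,0,0],"rot":[0,0,-0.13]},{"delta_pos":[0,0,0],"rot":[0,0,-0.26]},{"delta_pos":[0,0,0],"rot":[0,0,-0.39]},{"delta_pos":[0,0,0],"rot":[0,0,-0.52]},{"delta_pos":[0,0,0],"rot":[0,0,-0.65]},{"delta_pos":[0,0,0],"rot":[0,0,-0.78]},{"delta_pos":[0,0,0],"rot":[0,0,-0.91]},{"delta_pos":[0,0,0],"rot":[0,0,-1.04]},{"delta_pos":[0,0,0],"rot":[0,0,-1.17]},{"delta_pos":[0,0,0],"rot":[0,0,-1.25]},{"delta_pos":[0,0,0],"rot":[0,0,-1.29]},{"delta_pos":[0,0,0],"rot":[0,0,-1.29]}]' 0 40;python3 d.py .4757 .142 .079 1.53;  python3 -c "
from h import *
print(monitor.state()['moment'])"
```

```text
time: 9.3
eef_pos: [0.4777, 0.1431, 0.0652]
tcp_rot: [[-0.999, 0.041, 0.005], [0.041, 0.999, 0.003], [-0.005, 0.003, -1.0]]
contact_force: [8.6, 2.8, -2.6]
opening: 0.0127
finger_force: 44.6
t 9.3 pos [0.4777 0.1431 0.0652] yang 1.529 op 0.0127 ff 44.5505028963089 F [ 8.6  2.8 -2.6] j [ 0.14 -0.13  2.03  0.    1.23 -1.39]
delta [  1.9  -1.1 -13.8] rotz -0.001 tilt [ 0.0053  0.0031 -1.    ]
[ 0.72516471 -1.35907558 -0.24037376]
```

```bash
python3 -m pendant '[{"delta_pos":[0,0,0],"rot":[0,0,-0.03]},{"delta_pos":[0,0,0],"rot":[0,0,-0.06]},{"delta_pos":[0,0,0],"rot":[0,0,-0.06]},{"delta_pos":[0,0,0],"rot":[0,0,-0.06]}]' 0 40;python3 d.py .4757 .142 .079 1.53;  python3 -c "
from h import *
print(monitor.state()['moment'])"
```

```text
time: 9.7
eef_pos: [0.4777, 0.1431, 0.0653]
tcp_rot: [[-1.0, -0.015, 0.005], [-0.014, 1.0, 0.004], [-0.005, 0.004, -1.0]]
contact_force: [7.5, 4.1, -3.7]
opening: 0.0128
finger_force: 53.9
t 9.7 pos [0.4777 0.1431 0.0653] yang 1.585 op 0.0128 ff 53.852983326651156 F [ 7.5  4.1 -3.7] j [ 0.14 -0.13  2.03  0.    1.23 -1.45]
delta [  1.9  -1.  -13.7] rotz 0.055 tilt [ 0.005   0.0039 -1.    ]
[ 0.65664881 -1.27237579 -1.42054175]
```

```bash
python3 -m pendant '[{"delta_pos":[0,0,0],"rot":[0,0,0]},{"delta_pos":[0,0,0],"rot":[0,0,0]},{"delta_pos":[0,0,0],"rot":[0,0,0]},{"delta_pos":[0,0,-20],"rot":[0,0,0]},{"delta_pos":[0,0,-60],"rot":[0,0,0]},{"delta_pos":[0,0,-100],"rot":[0,0,0]},{"delta_pos":[0,0,-130],"rot":[0,0,0]},{"delta_pos":[0,0,-130],"rot":[0,0,0]}]' 50 40;python3 d.py .6262 -.1843 .195 0
```

```text
time: 10.5
eef_pos: [0.4784, 0.1422, 0.2003]
tcp_rot: [[-1.0, -0.019, 0.009], [-0.019, 1.0, 0.001], [-0.009, 0.001, -1.0]]
contact_force: [1.6, -0.1, 0.3]
opening: 0.0499
finger_force: 0.0
t 10.5 pos [0.4784 0.1422 0.2003] yang 1.59 op 0.0499 ff 0.0 F [ 1.6 -0.1  0.3] j [ 0.14 -0.26  1.91 -0.    1.48 -1.45]
delta [-141.4 -329.4    6.3] rotz 1.59 tilt [ 0.0093  0.0011 -1.    ]
```

```bash
python3 -m pendant '[{"delta_pos":[-143,-329,0],"rot":[0,0,1.59]},{"delta_pos":[-143,-329,0],"rot":[0,0,1.59]},{"delta_pos":[-143,-329,0],"rot":[0,0,1.59]},{"delta_pos":[-143,-329,0],"rot":[0,0,1.59]},{"delta_pos":[-143,-329,0],"rot":[0,0,1.59]},{"delta_pos":[-143,-329,0],"rot":[0,0,1.59]},{"delta_pos":[-143,-329,0],"rot":[0,0,1.59]},{"delta_pos":[-143,-329,0],"rot":[0,0,1.59]},{"delta_pos":[-143,-329,0],"rot":[0,0,1.59]},{"delta_pos":[-143,-329,0],"rot":[0,0,1.59]},{"delta_pos":[-143,-329,0],"rot":[0,0,1.59]},{"delta_pos":[-143,-329,0],"rot":[0,0,1.59]}]' 50 40;python3 -m pendant '[{"delta_pos":[0,0,0],"rot":[0,0,0]},{"delta_pos":[0,0,0],"rot":[0,0,0]},{"delta_pos":[0,0,0],"rot":[0,0,0]}]';python3 d.py .6262 -.1843 .089 0
python3 - <<'E'
from h import *
s=cams.capture("scene");t=cams.capture("top");cv2.imwrite("pics/top1.png",t);cv2.imwrite("pics/scene1.png",s)
a=cv2.resize(s[170:230,270:330],(400,400),interpolation=cv2.INTER_CUBIC);b=cv2.resize(t[200:260,200:260],(400,400),interpolation=cv2.INTER_CUBIC)
c=cv2.resize(s[180:300,190:350],(267,200))
cv2.imwrite("pics/c7.png",cv2.convertScaleAbs(np.vstack([np.hstack([a,b]),np.hstack([c,np.zeros((200,533,3),np.uint8)])]),alpha=2))
B=((95,80,30),(130,255,255))
for n,im,rb in(("top",t,(225,158,250,182)),("scene",s,(335,198,360,220))):
    c,st=blob(hsv(im,*B,rb));print(n,c,at(n,c,.1205))
E
```

```text
time: 11.7
eef_pos: [0.6241, -0.1841, 0.1927]
tcp_rot: [[-0.0, 1.0, -0.003], [1.0, 0.0, 0.001], [0.001, -0.003, -1.0]]
contact_force: [-0.0, 0.8, -0.3]
opening: 0.0499
finger_force: 0.0
time: 12.0
eef_pos: [0.6248, -0.1843, 0.1942]
tcp_rot: [[-0.001, 1.0, -0.0], [1.0, 0.001, 0.0], [0.0, -0.0, -1.0]]
contact_force: [-0.3, -0.0, -0.5]
opening: 0.0502
finger_force: 0.0
t 12.0 pos [ 0.6248 -0.1843  0.1942] yang 0.001 op 0.0502 ff 0.0 F [-0.3 -0.  -0.5] j [-0.4   0.12  1.56 -0.    1.46 -0.4 ]
delta [-1.000e-01  1.400e+00  1.052e+02] rotz 0.001 tilt [-4.e-04  1.e-04 -1.e+00]
top [237.09473684 168.55789474] [0.62614296 0.13675278]
scene [346.05769231 208.73076923] [0.62424246 0.13642543]
```

View pics/c7.png

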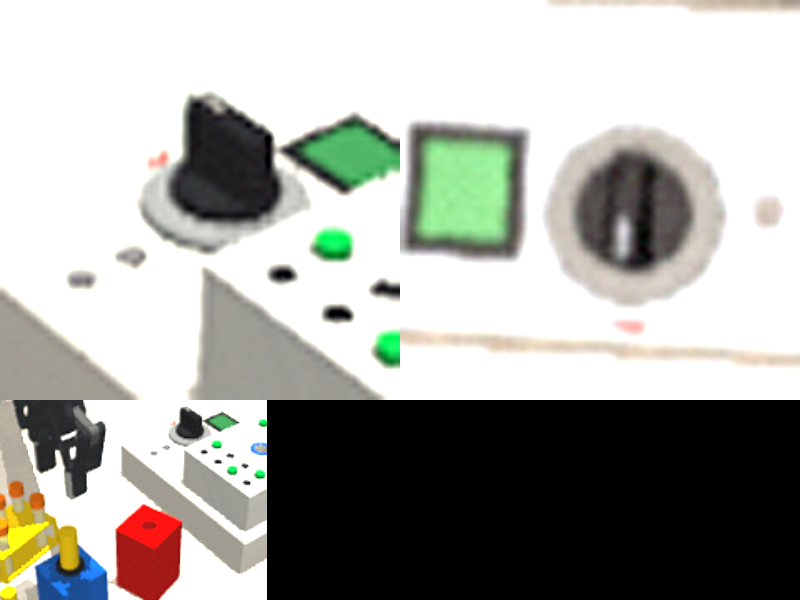

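```bash
python3 -m pendant '[{"delta_pos":[0,1.5,35],"rot":[0,0,0]},{"delta_pos":[0,1.5,60],"rot":[0,0,0]},{"delta_pos":[0,1.5,85],"rot":[0,0,0]},{"delta_pos":[0,1.5,100],"rot":[0,0,0]},{"delta_pos":[0,1.5,105],"rot":[0,0,0]},{"delta_pos":[0,1.5,105],"rot":[0,0,0]},{"delta_pos":[0,1.5,105],"rot":[0,0,0]}]'; python3 -m pendant '[{"delta_pos":[0,0,0],"rot":[0,0,0]},{"delta_pos":[0,0,0],"rot":[0,0,0]},{"delta_pos":[0,0,0],"rot":[0,0,0]},{"delta_pos":[0,0,0],"rot":[0,0,0]},{"delta_pos":[0,0,0],"rot":[0,0,0]},{"delta_pos":[0,0,0],"rot":[0,0,0]}]' 0 50;python3 d.py .6262 -.1843 .089 0
```

```text
time: 12.8
eef_pos: [0.6274, -0.1847, 0.0911]
tcp_rot: [[-0.0, 1.0, 0.002], [1.0, 0.0, -0.001], [-0.001, 0.002, -1.0]]
contact_force: [0.5, -0.5, -0.1]
opening: 0.0502
finger_force: 0.0
time: 13.4
eef_pos: [0.6274, -0.1847, 0.091]
tcp_rot: [[0.0, 1.0, 0.002], [1.0, -0.0, -0.001], [-0.001, 0.002, -1.0]]
contact_force: [0.6, -0.4, 5.6]
opening: 0.0208
finger_force: 48.9
t 13.4 pos [ 0.6274 -0.1847  0.091 ] yang -0.0 op 0.0208 ff 48.87374460697174 F [ 0.6 -0.4  5.6] j [-0.4   0.21  1.64  0.    1.29 -0.4 ]
delta [ 0.4 -1.2  2. ] rotz -0.0 tilt [ 2.4e-03 -9.0e-04 -1.0e+00]
```

```bash
python3 -m pendant '[{"delta_pos":[0,0,-5],"rot":[0,0,0]},{"delta_pos":[0,0,-15],"rot":[0,0,0]},{"delta_pos":[0,0,-35],"rot":[0,0,0]},{"delta_pos":[0,0,-60],"rot":[0,0,0]},{"delta_pos":[0,0,-85],"rot":[0,0,0]},{"delta_pos":[0,0,-110],"rot":[0,0,0]},{"delta_pos":[0,0,-135],"rot":[0,0,0]},{"delta_pos":[0,0,-160],"rot":[0,0,0]},{"delta_pos":[0,0,-175],"rot":[0,0,0]},{"delta_pos":[0,0,-175],"rot":[0,0,0]},{"delta_pos":[0,0,-175],"rot":[0,0,0]},{"delta_pos":[0,0,-175],"rot":[0,0,0]}]' 0 50;python3 d.py .6262 .1367 .265 0
python3 - <<'E'
from h import *
from scipy.optimize import least_squares
s=cams.capture("scene");t=cams.capture("top");cv2.imwrite("pics/top2.png",t);cv2.imwrite("pics/scene2.png",s)
O=((5,120,60),(18,255,255));Y=((22,120,60),(35,255,255))
e=monitor.state()["eef_pos"]
print("pred tip",proj("scene",e-[0,0,.0855]),"band",proj("scene",e-[0,0,.0455]),proj("top",e-[0,0,.0455]))
p=proj("scene",e-[0,0,.0455]);r=(int(p[0]-10),int(p[1]-12),int(p[0]+10),int(p[1]+12))
m=hsv(s,*O,r)
if m.any(): print(blob(m))
m=hsv(s,(0,0,0),(180,255,70),r)
x,y=r[:2];cv2.imwrite("pics/c8.png",cv2.convertScaleAbs(cv2.resize(s[y-45:y+65,x-30:x+50],None,fx=5,fy=5,interpolation=cv2.INTER_CUBIC),alpha=1.5));print("crop origin",x-30,y-45)
E
```

```text
time: 14.6
eef_pos: [0.6256, -0.184, 0.262]
tcp_rot: [[0.0, 1.0, -0.003], [1.0, -0.0, 0.001], [0.001, -0.003, -1.0]]
contact_force: [0.1, -0.2, -1.4]
opening: 0.0208
finger_force: 49.4
t 14.6 pos [ 0.6256 -0.184   0.262 ] yang -0.0 op 0.0208 ff 49.4490247964859 F [ 0.1 -0.2 -1.4] j [-0.4   0.09  1.48  0.    1.58 -0.4 ]
delta [320.7   0.6  -2.5] rotz -0.0 tilt [-0.0033  0.0014 -1.    ]
pred tip [228.97476326 249.23138721] band [227.49783671 232.13658962] [379.48247944 162.91880349]
(array([227.54545455, 233.        ]), array([226, 230,   4,   7,  22], dtype=int32))
crop origin 187 175
```

View pics/c8.png

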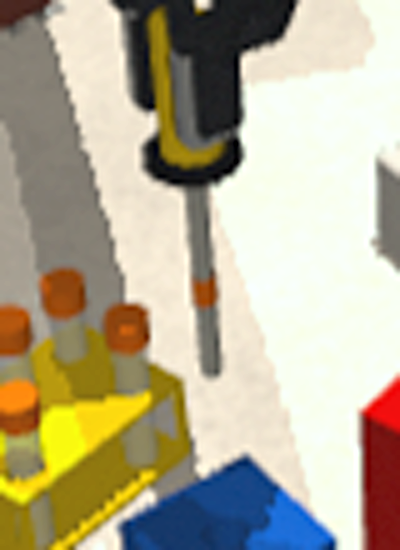

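```bash
python3 -m pendant '[{"delta_pos":[10,0,0],"rot":[0,0,0]},{"delta_pos":[30,0,0],"rot":[0,0,0]},{"delta_pos":[60,0,0],"rot":[0,0,0]},{"delta_pos":[95,0,0],"rot":[0,0,0]},{"delta_pos":[130,0,0],"rot":[0,0,0]},{"delta_pos":[165,0,0],"rot":[0,0,0]},{"delta_pos":[200,0,0],"rot":[0,0,0]},{"delta_pos":[235,0,0],"rot":[0,0,0]},{"delta_pos":[265,0,0],"rot":[0,0,0]},{"delta_pos":[290,0,0],"rot":[0,0,0]},{"delta_pos":[310,0,0],"rot":[0,0,0]},{"delta_pos":[321,0,0],"rot":[0,0,0]}]';python3 -m pendant '[{"delta_pos":[0,0,0],"rot":[0,0,0]},{"delta_pos":[0,0,0],"rot":[0,0,0]},{"delta_pos":[0,0,0],"rot":[0,0,0]},{"delta_pos":[0,0,0],"rot":[0,0,0]}]'
cat > m.py <<'E'
from h import *
E=[];T=[]
for i in range(6): im=cams.capture("scene");st=monitor.state();E.append(st["eef_pos"]);T.append(st["tcp_rot"][:,2])
e=np.mean(E,0);print("t",st["time"],"eef",e.round(4),"std",np.std(E,0).round(4),"tilt",np.mean(T,0).round(4),"ff",st["finger_force"],"F",st["contact_force"].round(1))
cv2.imwrite("pics/last.png",im);np.save("e.npy",e)
p=proj("scene",e-[0,0,.0455]);print("pred band",p,"tip",proj("scene",e-[0,0,.0855]),"flange bottom",proj("scene",e+[0,0,.0095]))
m=hsv(im,(3,110,50),(20,255,255),(int(p[0]-12),int(p[1]-14),int(p[0]+12),int(p[1]+14)))
if m.any(): print("band",blob(m))
x0,y0=int(p[0]-12),int(p[1]-24)
# rod column centroid per row, darkness vs local background (median)
for y in range(y0,y0+46,2):
    r=im[y,x0:x0+25].astype(float).sum(1);print(y,(r/3).astype(int))
E
python3 m.py
```

```text
time: 15.9
eef_pos: [0.6255, 0.1398, 0.2643]
tcp_rot: [[-0.003, 1.0, -0.0], [1.0, 0.003, 0.001], [0.001, -0.0, -1.0]]
contact_force: [1.1, -0.4, -0.4]
opening: 0.021
finger_force: 49.4
time: 16.3
eef_pos: [0.6265, 0.1358, 0.2645]
tcp_rot: [[0.001, 1.0, 0.0], [1.0, -0.001, -0.0], [-0.0, 0.0, -1.0]]
contact_force: [-0.5, 0.8, -0.3]
opening: 0.0209
finger_force: 49.4
t 16.6 eef [0.6265 0.1361 0.2644] std [0.     0.0002 0.    ] tilt [ 0. -0. -1.] ff 49.443626403808594 F [ 0.3 -0.2 -1.1]
pred band [351.50411622 172.32318774] tip [349.47270277 187.8983143 ] flange bottom [354.48222203 149.48964051]
band (array([351.57894737, 172.84210526]), array([350, 170,   4,   6,  19], dtype=int32))
148 [160 161 161 160 161 162 165 107  38  11  14  43  49  63  67  66  67  66
  65  65  53  25   8   0 153]
150 [160 160 161 161 161 161 163 153  88  26   7  13  12  12  16  19  26  22
  19  16  12  11   5  88 157]
152 [161 161 161 161 160 161 161 163 165 153 133 102  97  47  19  11   9   9
   2  58  62 117 133 160 163]
154 [161 161 161 161 161 161 161 160 160 161 161 164 170  91  63  69  78 159
 169 166 164
[... 1350 characters left out ...]
  66  66 116 159 163 163 167
  95  37  34  33  32  32  34]
182 [163 163 162 162 162 162 161 163 165 132  77  68  64 120 157 162 164 154
  74  29  33  33  32  32  33]
184 [162 163 161 161 161 162 162 164 167 103  67  69  64 156 164 163 165 140
  67  29  33  33  32  34  34]
186 [162 162 161 161 160 161 161 163 168  90  64  68  77 151 161 162 147  83
  33  29  32  34  34  33  32]
188 [162 161 161 161 161 161 159 159 161 117  93  90 140 159 161 162 163 152
 132 120  69  36  31  30  34]
190 [162 162 161 159 158 159 160 151 151 152 162 163 164 130  98  92 116 140
 157 160 162 142 132  81  51]
192 [ 96 126 132 156 162 151  91  50  54  54  69 119 159 130 100  48  53 129
 157 160 161 163 155 155 158]
```

```bash
cat >> m.py <<'E'
E
sed -i '/^# rod/,$d' m.py; cat >> m.py <<'E'
# rod axis from darkness centroids against the white background
Y=[];X=[]
f=proj("scene",e+[0,0,.006])[1];b=min(proj("scene",e-[0,0,.083])[1],204)
for y in range(int(f)+2,int(b)-1):
    cx=np.interp(y,[proj("scene",e+[0,0,.0095])[1],proj("scene",e-[0,0,.0855])[1]],[proj("scene",e+[0,0,.0095])[0],proj("scene",e-[0,0,.0855])[0]])
    a=int(round(cx))-4;w=np.clip(150-im[y,a:a+9].astype(float).mean(1),0,None)
    Y.append(y);X.append((w*np.arange(a,a+9)).sum()/w.sum())
k=np.polyfit(Y,X,1);print("rows",Y[0],Y[-1],"rms",np.std(X-np.polyval(k,Y)),"slope",k[0],"at ring row",np.polyval(k,208.73),"ring 346.06; pred",proj("scene",(*e[:2],.1205)))
E
python3 -m pendant '[{"delta_pos":[-0.3,-0.8,8],"rot":[0,0,0]},{"delta_pos":[-0.3,-0.8,18],"rot":[0,0,0]},{"delta_pos":[-0.3,-0.8,28],"rot":[0,0,0]},{"delta_pos":[-0.3,-0.8,37],"rot":[0,0,0]},{"delta_pos":[-0.3,-0.8,42],"rot":[0,0,0]},{"delta_pos":[-0.3,-0.8,44],"rot":[0,0,0]},{"delta_pos":[-0.3,-0.8,44],"rot":[0,0,0]},{"delta_pos":[-0.3,-0.8,44],"rot":[0,0,0]},{"delta_pos":[-0.3,-0.8,44],"rot":[0,0,0]}]'; python3 m.py
```

```text
time: 17.5
eef_pos: [0.626, 0.1364, 0.2212]
tcp_rot: [[-0.0, 1.0, 0.001], [1.0, 0.0, 0.0], [0.0, 0.001, -1.0]]
contact_force: [-0.3, -0.1, -1.2]
opening: 0.0207
finger_force: 49.4
t 17.8 eef [0.6258 0.1364 0.2208] std [0.0001 0.     0.0002] tilt [ 6.e-04  1.e-04 -1.e+00] ff 49.44314360618591 F [-0.2  0.2 -0.2]
pred band [349.15341968 189.08159083] tip [347.23928083 203.7896839 ] flange bottom [351.95434379 167.55950932]
band (array([348.92857143, 189.85714286]), array([348, 188,   3,   5,  14], dtype=int32))
rows 170 200 rms 0.44217838474400023 slope -0.15275648165221076 at ring row 345.67136820348475 ring 346.06; pred [346.55460987 209.05064196]
```

```bash
cat >> m.py <<'E'
print(np.round(np.array(X)-np.interp(Y,[proj("scene",e+[0,0,.0095])[1],proj("scene",e-[0,0,.0855])[1]],[proj("scene",e+[0,0,.0095])[0],proj("scene",e-[0,0,.0855])[0]]),2))
for y in range(int(b)-14,int(b)+8,2): print(y,(im[y,335:360].astype(float).mean(1)).astype(int))
E
python3 m.py
```

```text
t 18.1 eef [0.6256 0.1364 0.2204] std [0.     0.     0.0001] tilt [ 0. -0. -1.] ff 49.442739486694336 F [ 0.7 -0.2 -0.5]
pred band [349.06914248 189.20314341] tip [347.15784821 203.90273648] flange bottom [351.86583807 167.6940081 ]
band (array([348.75, 189.75]), array([347, 187,   4,   6,  16], dtype=int32))
rows 171 201 rms 0.4651809298029848 slope -0.1422240376210038 at ring row 345.87561546527104 ring 346.06; pred [346.49278254 209.01769698]
[ 0.12 -0.21 -0.41 -0.4  -0.34 -0.24 -0.18 -0.28 -0.33 -0.46 -0.46 -0.37
 -0.3  -0.25 -0.19 -0.32 -0.35 -0.29 -0.23  0.37  0.88 -0.65 -1.27 -1.45
 -1.47 -1.1  -0.87 -0.61 -0.19  0.03  0.11]
189 [163 163 163 162 163 163 163 162 161 161 161 166  95  47  51  45 121 162
 152 148 163 165 165 162 136]
191 [152 163 152 150 137 133 158 161 161 164 136 118  70  47  50  58 159  79
  11   9  14 105 154 161 162]
193 [118  99  95  95  97  97  96  93 131 134  69  32  62  70  67  86 155 165
 151 128 131 160 163 163 165]
195 [ 76  76  86  99  99  98  98  98  98  85  67  46  63  72  67 105 157 163
 162 163 163 162 163 165 139]
197 [ 78  77  77  76  77  76  86  88  97 100 102  72  68  72  69  93 158 165
 164 164 164 164 163 164 152]
199 [ 76  77  77  77  78  77  77  77  77  88  92  70  70  71  70  95  96 129
 133  83  36  22  82 136 158]
201 [ 98  90  88  90  80  78  78  78  79  80  75  66  71  71  72  96 100 100
 100  80 118 122 127 156 160]
203 [ 91  89  90  90 100  93  90  80  77  78  67  66  72  70  73  74  74  73
  81 114 130 156 161 159 159]
205 [ 78  78  78  77  77  88  84  83  84  77  64  58  54  57  61 128 120 113
 136 139 138 137 147 149 158]
207 [ 78  77  77  79  76  56  38  48  70  76  82  85  78  76  61  66  77 120
 139 140 140 138 138 138 138]
209 [ 77  77  77  77  75  49  38  63  80  86  86  84  83  79  73  86  77  66
 108 136 139 138 137 137 137]
```

```bash
python3 -m pendant '[{"delta_pos":[0.4,-0.5,2],"rot":[0,0,0]},{"delta_pos":[0.4,-0.5,7],"rot":[0,0,0]},{"delta_pos":[0.4,-0.5,13],"rot":[0,0,0]},{"delta_pos":[0.4,-0.5,19],"rot":[0,0,0]},{"delta_pos":[0.4,-0.5,25],"rot":[0,0,0]},{"delta_pos":[0.4,-0.5,31],"rot":[0,0,0]},{"delta_pos":[0.4,-0.5,37],"rot":[0,0,0]},{"delta_pos":[0.4,-0.5,43],"rot":[0,0,0]},{"delta_pos":[0.4,-0.5,48],"rot":[0,0,0]},{"delta_pos":[0.4,-0.5,52],"rot":[0,0,0]},{"delta_pos":[0.4,-0.5,54],"rot":[0,0,0]},{"delta_pos":[0.4,-0.5,54],"rot":[0,0,0]}]';python3 -m pendant '[{"delta_pos":[0,0,0],"rot":[0,0,0]},{"delta_pos":[0,0,0],"rot":[0,0,0]},{"delta_pos":[0,0,0],"rot":[0,0,0]},{"delta_pos":[0,0,0],"rot":[0,0,0]}]'; sed -i '$d' m.py; python3 m.py; python3 - <<'E'
import cv2,numpy as np
im=cv2.imread("pics/last.png")
h=cv2.cvtColor(im,cv2.COLOR_BGR2HSV)
for y in range(196,220): print(y," ".join("b" if 95<=a<=130 and s>80 and v>30 else "o" if a<20 and s>110 and v>40 else "#" if v<60 else "+" if v<110 else "." for a,s,v in h[y,334:360]))
E
```

```text
time: 19.3
eef_pos: [0.625, 0.1368, 0.166]
tcp_rot: [[-0.0, 1.0, -0.001], [1.0, 0.0, -0.0], [-0.0, -0.001, -1.0]]
contact_force: [0.3, 0.2, -1.1]
opening: 0.0208
finger_force: 49.4
time: 19.7
eef_pos: [0.6253, 0.1368, 0.1666]
tcp_rot: [[0.0, 1.0, 0.0], [1.0, -0.0, 0.0], [0.0, 0.0, -1.0]]
contact_force: [-0.3, 0.8, -0.2]
opening: 0.0208
finger_force: 49.4
t 20.0 eef [0.6252 0.1368 0.1665] std [0.     0.     0.0001] tilt [ 1.e-04  0.e+00 -1.e+00] ff 49.442832469940186 F [-0.4 -0.6 -0.3]
pred band [346.4822503  208.69038748] tip [344.69866786 222.41778022] flange bottom [349.08645525 188.6470504 ]
band (array([346.4       , 208.86666667]), array([345, 207,   4,   5,  15], dtype=int32))
rows 191 202 rms 0.5470761895987493 slope -0.10464875671445392 at ring row 346.3234601688555 ring 346.06; pred [346.46030687 208.85927571]
[ 0.36 -0.11 -1.01 -1.54 -1.3  -0.76 -0.12 -0.16 -0.11  0.06 -0.54 -0.33]
196 + + + + + + + + + + + + + + + + + . . . . . . . . .
197 + + + + + + + + + + + + + + + + + + + . . . . . . .
198 + + + + + + + + + + + + + + + + + + + . . . . . . .
199 + + + + + + + + + + + +
[... 448 characters left out ...]
 o + + + b b + . . . . . . .
208 + + + + + + b b + + + o o o o + + b b . . . . . . .
209 + + + + + + b b + + + o o o o + + b b . . . . . . .
210 + + + + + + + b b + + o o o o + + b b . . . . . . .
211 + + + + + + + + b b b + o o + + b b b . . . . . . .
212 + + + + + + + + + b b b b b b b b + + . . . . . . .
213 + + + + + + + + + + + + + + + + + + + + + + . . . .
214 + + + + + + + + + + + + + + + + + + + + + + + . . .
215 + + + + + + + + + + . + + + + + + + + + + + + + . .
216 + + + . . . . . . . . . . + + + + + + + + + + + + +
217 + + + . . . . . . . . . . . + + + + + + + + + + + +
218 + # + + + . . . . . . . . . . . + + + + + + + + + +
219 + # # # # . . . . . . . . . . . . + + + + + + + + +
```

```bash
python3 -c "
from cell import job;print(job.hand_in())"
```

```text
the job is handed in; nothing more can be done
None
```

I handed the job in at about 20 s. The speed knob is at its off stop, and the gripper is holding the probe upright and still in the guide hole. The last picture showed the orange band level with the mouth and about 1 mm off centre. The hand-in returned no verdict, so I can't confirm it passed.

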